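# Complete the two-piece trivet and set the tea light on it

### The arm

A 6-joint arm with a two-finger parallel gripper is mounted at the origin on the work surface. World frame = base frame: x ahead of the robot, y to its left, z up, the work surface at z = 0. Lengths are in mm, angles in rad, forces in N, time in s.
With the tool pointing down it reaches from about 350 to 975 mm from the base axis. Payload 7.1 kg.
Tool frame: the origin (TCP) lies at the very end of the fingers, on their centre line; the grasp point (between the pads) lies 19 mm behind it; x points along the fingers, y is the direction in which the jaws open and shut, and the axes are right-handed (so a half turn about x gives the same grasp; the last joint's range is limited). The gripper opens to 88 mm and grips with 3 to 60 N. Pads are 20 mm wide; open, the fingers measure 115 mm over their backs; the gripper's body (75 mm by 178 mm) begins 61 mm behind the grasp point.
Start: joints at [-1.32, 0.423, 1.63, -0, 1.089, -0.019], TCP at [166.605, -602.368, 222.675] pointing down, gripper open.
Joint ranges: [-3, 3], [-0.9, 2.11], [0.09, 2.58], [-1.31, 4.45], [0.11, 2.69], [-2.54, 2.54]. Speed limits (rad/s): [2.39, 2.39, 3.01, 3.14, 3.14, 3.14].

### API

Orientations are given as a rotation vector (axis times angle).
In Python, from workcell import ctrl gives the robot as it stands. The module is installed in compiled form; this text tells all that it offers.
- The arm moves only by the tool carry_out, never from a script. Its argument "commands" is a list of rows, each a list of 6 numbers: the shift along the tool's x, y, z in m, then the turn, a rotation vector about the tool's x, y, z in degrees. In form: [[tx, ty, tz, rx, ry, rz], ...]. A call has 1 to 8 rows; each row shifts and turns the pose as measured when the row begins, along the tool's axes as they then stand; what a row does not reach is not made up. A row lasts 1/8 s, in which the tool goes at most 62.5 mm and 10.7 degrees, less where a joint would pass 70% of its speed; a pose out of reach is approached as far as the arm can. A call with a gripper value outside its range is refused whole. "grip" is the closure, from 0 (fully open) to 1 (shut), set as the call begins (left out, the last holds). The fingers move at their own pace and stop on an object; the grip force is fixed at half the most. Time passes only in rows, so rows that do not move let the fingers close. It gives the time, the measured TCP pose, the force and the opening at its end, in the units of the state.
- ctrl.get_obs(): the state, without advancing time (a new reading comes with each control period).
- ctrl.get_image(name): name is "side" or "top" or "wrist"; returns a dict with "pixels" (384x512x3 uint8, blue, green, red), "intrinsics" (3x3 intrinsics, pixels), "rvec" (rotation vector, rad) and "tvec" (3), from world to camera coordinates, as OpenCV has them. Camera axes: x right, y down, z forward; pixel columns grow to the right and rows downward; lengths in mm; the calibration is good to about 2 mm. A picture is of the moment at which its call begins. There is no depth.
- ctrl.close_job(): hands the job in, once; it reports no verdict.
The state is a dict: "t": time; "qpos": joint angles; "qvel": joint speeds; "joint_torque": joint torques, N m; "ee_pos": TCP position; "orientation": TCP orientation; "ft_force": force on the tool from outside, world axes, zero at the start; "moment": the same for the moment, N m; "width": finger opening in mm.
Only numpy, scipy, OpenCV 4.12 (cv2) and the standard library are available. Lean on these libraries where they do the work, as an engineer would, in place of code of your own. Each camera call takes 0.05 s, during which the arm holds its last target. There are 200 camera calls.

### The job

One half of the trivet, the thin blue L-shaped plate, lies flat on the white raised shelf: slide it to the shelf's front edge (the one towards the robot) until its long leg sticks out well over the edge but does not tip, pinch that leg, lift the plate, turn it to suit and lay it flat in the wooden tray beside the white half so that the two fill the tray. Then stand the steel tea-light holder upright on the middle of the finished trivet and let go of it. Leave the remote, the phone stand, the glass vase and the mug where they are.

Things in the scene. Friction and masses are not known exactly. Their poses are not given: they have to be found in the camera images.
- riser: Fixed white raised shelf: a board 240 x 240 x 15 mm on two side panels (22 mm in from its left and right edges to their inner faces), top 60 mm above the counter, open in front below the board. Origin: under its middle, on the counter; its own -x is its front, towards the robot. Only the blue half lies on it.
- riser_edge (a point): Middle of the raised shelf's front top edge (120 mm in front of the shelf's middle, 60 mm up); the edge runs along the shelf's own y.
- blue_half: Loose blue metal L-shaped plate on the shelf, 132 x 88 x 3 mm, about 75 g, too thin to be picked up well where it lies flat. Origin: underside, below its centre of mass; z up. In its own frame the long leg spans x -77 to +55, y -33 to +11 mm (44 mm wide, free end at x = -77, pointing to the shelf's front); the foot, a 44 mm square, spans x +11 to +55, y +11 to +55 mm.
- blue_tip (a point): Middle of the free end of the blue plate's long leg, at (-77, -11, 1.5) mm in the plate's frame. The plate slides when pressed from above near its centre of mass with 5 to 10 N and dragged (lacquer on laminate, friction about 0.35); it tips once this end is more than 77 mm over the edge.
- tray: Fixed dark wooden rectangular tray: inside 186 mm (own x) by 98 mm (own y), floor 4 mm above the counter, rim 6 mm wide with its top 9 mm above the counter, so fingers beside a plate must stay above the rim and let it drop the last few mm. Origin: under its middle, on the counter. The white half lies in its -x +y part; the blue half goes in the rest.
- white_half: Loose white L-shaped plate, same shape, size, frame and mass as the blue one. It already lies in the tray, half turned relative to the tray's axes, its origin near (-37.5, +15.5, 4) mm in the tray's frame, close in its corner.
- holder: Loose stainless steel tea-light holder, a round cup 52 mm across at the foot, 56 mm at the rim, 45 mm tall, about 140 g, a white candle in it. It stands upright on the counter. Origin: centre of its underside.
- remote: Silver-grey television remote with black buttons, 175 (own x) x 46 x 20 mm, loose, lying on the counter; leave alone. Origin: centre of its underside.
- phone_stand: Dark grey hard silicone phone stand, 85 x 75 mm foot, about 90 mm tall, loose; leave alone. Origin: centre of its underside.
- vase: Empty glass vase, 190 mm tall, 90 mm across, loose; leave alone. Origin: centre of its underside.
- mug: Blue mug, 80 mm across, 90 mm tall with a handle, loose; leave alone. Origin: centre of its underside.
- tray_place (a point): On the tray's floor, at (33, -11, 4) mm in the tray's frame: where the blue half's origin belongs, its axes parallel to the tray's and the same way round (not half turned): foot at the tray's +x end, long leg along the -y rim. From here it has about 4.5 mm of play each way.
There are look-alikes about, which are no part of the job. Of the things shaped like the white_half, the white one is meant.

How it is judged (in metres and radians):
On the way, in this order (a step that is already met when the one before it is completed fails the run):
1. the blue half lies flat on the raised shelf with the end of its leg at least 25 mm out over the front edge (x of blue_tip in the frame of riser_edge below -0.025 m and angle between blue_half's own z axis and vertical below 0.08 rad and z of blue_half in the frame of riser between 0.055 and 0.065 m), for 0.2 s.
2. the blue half is lifted in the fingers, at least 25 mm above the shelf (height (world z) of blue_half above 0.085 m and contact force between the fingers and blue_half above 0.5 N), for 0.1 s.
3. the blue half lies flat in its place in the tray and is let go, before the holder is set on (x of blue_half in the frame of tray above 0.025 m and y of blue_half in the frame of tray below -0.003 m and z of blue_half in the frame of tray between 0.002 and 0.0055 m and angle between blue_half's own z axis and vertical below 0.025 rad and angle between the x axis of blue_half and the x axis of tray, either way round below 0.15 rad and contact force between each of the fingers, holder and blue_half below 0.1 N), for 0.2 s.
At the end, for the whole second after the job is handed in: Both halves lie flat on the tray's floor side by side inside the rim (within 1.5 mm in height and 0.025 rad in tilt); the holder stands upright (0.05 rad) on them, its middle within 20 mm of the tray's middle; all at rest and released (x of blue_half in the frame of tray above 0.025 m and y of blue_half in the frame of tray below -0.003 m and z of blue_half in the frame of tray between 0.002 and 0.0055 m and angle between each of blue_half, white_half's own z axis and vertical below 0.025 rad and angle between the x axis of blue_half and the x axis of tray, either way round below 0.15 rad and x of white_half in the frame of tray below -0.025 m and y of white_half in the frame of tray above 0.003 m and z of white_half in the frame of tray between 0.002 and 0.0055 m and horizontal distance between holder and tray below 0.02 m and angle between holder's own z axis and vertical below 0.05 rad and z of holder in the frame of tray between 0.005 and 0.0095 m and linear speed of each of holder, blue_half below 0.02 m/s); the robot touches nothing.
It fails at once if the remote is moved more than 30 mm (distance of remote from where it was at the start of the episode above 0.03 m).
It fails at once if the phone stand is moved more than 30 mm (distance of phone_stand from where it was at the start of the episode above 0.03 m).
It fails at once if the vase is moved more than 30 mm or tipped (distance of vase from where it was at the start of the episode above 0.03 m or angle between vase's own z axis and vertical above 0.3 rad).
It fails at once if the mug is moved more than 30 mm or tipped (distance of mug from where it was at the start of the episode above 0.03 m or angle between mug's own z axis and vertical above 0.3 rad).
It also fails if it takes over 67 s, if anything falls off the work surface, if the arm or the gripper's body presses on something with over 40 N, if the wrist force passes 120 N, or if a joint passes its speed limit or range.

## Working session

There is one attempt and no reset: what is moved stays moved. The work goes in short steps, Python scripts to look and compute and a tool call to move; the robot and the scene stay as the last step left them, time stands still between calls to the robot, and variables do not carry over. Pictures are saved under pics/ and viewed, about 8 in all and at most 12, crops included, and the job is handed in when it is done.

Besides the shell and the picture viewer there is one more tool, called after "Request:" by a JSON object that holds its "method" and its "body", one argument or row to a line. carry_out: Moves the arm, as the interface text tells. Its arguments: {"type":"object","properties":{"commands":{"type":"array"},"grip":{"type":"number"}},"required":["commands"]}

```bash
mkdir -p pics; cat > h.py <<'E'
import numpy as np, cv2
from workcell import ctrl
from scipy.spatial.transform import Rotation as R
def snap(name, fn, crop=None, s=1):
    im=ctrl.get_image(name); np.savez('pics/'+fn+'.npz',**{k:np.array(v) for k,v in im.items()})
    show(fn,fn,crop,s)
def show(src,fn,crop=None,s=1):
    p=np.load('pics/'+src+'.npz')['pixels']
    if crop: x0,y0,x1,y1=crop; p=p[y0:y1,x0:x1]
    cv2.imwrite('pics/'+fn+'.png',cv2.resize(p,None,fx=s,fy=s,interpolation=cv2.INTER_CUBIC))
def ray(src,uv,z):
    d=np.load('pics/'+src+'.npz'); K=d['intrinsics']; M=cv2.Rodrigues(d['rvec'].astype(float))[0]; t=d['tvec'].reshape(3)
    c=-M.T@t; v=M.T@np.linalg.inv(K)@np.array([uv[0],uv[1],1.]); return c+v*(z-c[2])/v[2]
def proj(src,P):
    d=np.load('pics/'+src+'.npz'); return cv2.projectPoints(np.array(P,float).reshape(-1,1,3),d['rvec'].astype(float),d['tvec'].astype(float),d['intrinsics'],None)[0].reshape(-1,2)
def st():
    o=ctrl.get_obs(); r=R.from_rotvec(np.array(o['orientation'])); print('t',o['t'],'p',np.round(o['ee_pos'],1),'F',np.round(o['ft_force'],1),'w',o['width']); print(np.round(r.as_matrix(),3)); return o,r
E
python3 - <<'E'
from h import *
snap('top','top0',None,1.5); snap('side','side0',None,1.5); st()
d=np.load('pics/top0.npz'); print(d['intrinsics'],d['rvec'],d['tvec'])
E
```

```text
t 0.1 p [ 166.5 -601.9  222. ] F [ 0.2 -0.   0.3] w 87.55341180515529
[[-0.     0.267 -0.964]
 [ 0.001 -0.964 -0.267]
 [-1.    -0.001 -0.   ]]
[[443.22244254   0.         249.58928255]
 [  0.         443.22244254 194.7457018 ]
 [  0.           0.           1.        ]] [ 2.1442546  -2.09771197  0.17853332] [  -8.23267484  585.70596286 1260.61705354]
```

View pics/top0.png

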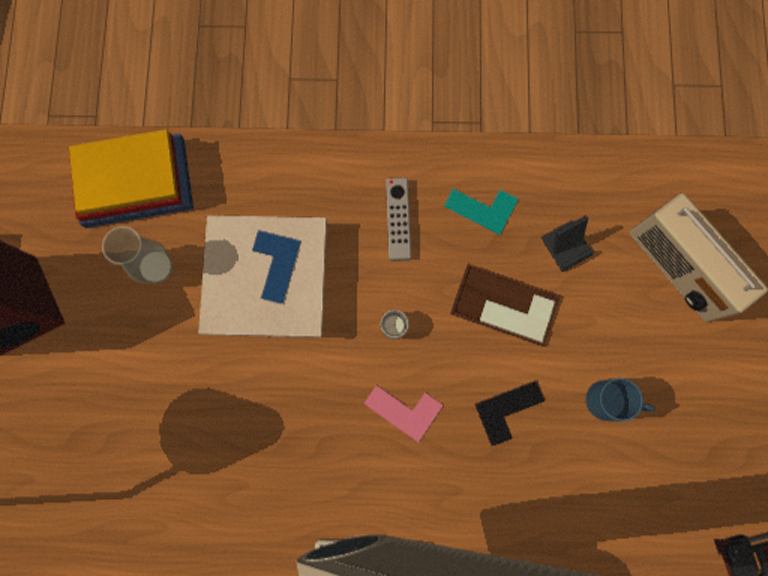

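View pics/side0.png

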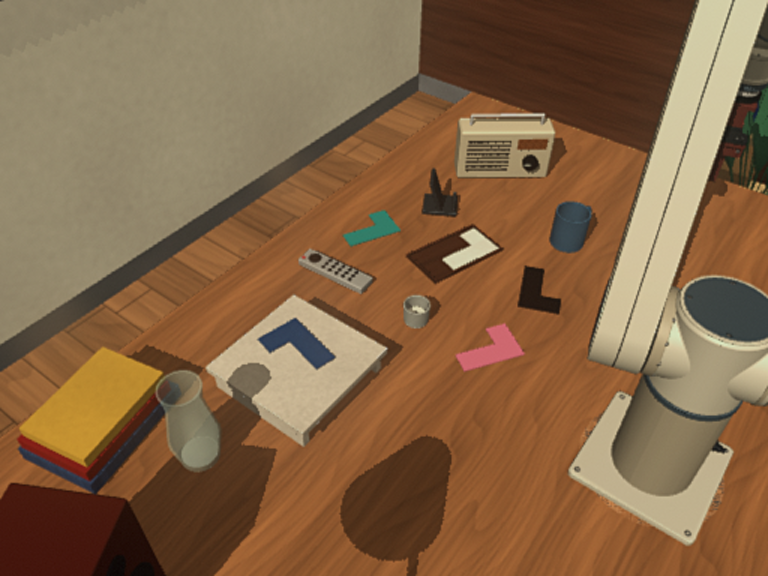

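Top view: image left is +y and up is +x. The shelf is at (262,275), the blue plate at (280,265), the tray at (507,303) with the white half in it, and the holder at (395,324). The teal (480,210), pink (405,412) and black (510,410) L plates are look-alikes. The white one in the tray is the one meant. Next, an enlarged crop.

```bash
python3 - <<'E'
from h import *
a=np.load('pics/top0.npz')['pixels']
A=cv2.resize(a[138:230,130:222],None,fx=6,fy=6,interpolation=cv2.INTER_CUBIC)
B=cv2.resize(a[170:235,295:380],None,fx=6,fy=6,interpolation=cv2.INTER_CUBIC)
C=cv2.resize(a[195:237,245:285],None,fx=4,fy=4,interpolation=cv2.INTER_CUBIC)
cv2.imwrite('pics/a.png',A); 
cv2.imwrite('pics/b.png',B)
# segmentations
hsv=cv2.cvtColor(a,cv2.COLOR_BGR2HSV)
def box(m,n,z,off):
    c=max(cv2.findContours(m.astype(np.uint8),cv2.RETR_EXTERNAL,cv2.CHAIN_APPROX_NONE)[0],key=cv2.contourArea)
    c=c.reshape(-1,2)+off; w=np.array([ray('top0',u,z)[:2] for u in c]).astype(np.float32)
    r=cv2.minAreaRect(w); print(n,'area',cv2.contourArea(w),r); 
    M=cv2.moments(w.reshape(-1,1,2)); print(' centroid',M['m10']/M['m00'],M['m01']/M['m00'], cv2.approxPolyDP(w.reshape(-1,1,2),8,True).reshape(-1,2).round(1).tolist())
s=hsv[138:230,130:222]; box((s[...,0]>95)&(s[...,0]<125)&(s[...,1]>120),'blue',63,(130,138))
s=hsv[135:235,125:225]; box((s[...,1]<60)&(s[...,2]>120)|((s[...,0]>95)&(s[...,0]<125)&(s[...,1]>120)),'riser',60,(125,135))
s=hsv[170:235,295:380]; box((s[...,1]<60)&(s[...,2]>120),'white',7,(295,170))
b=a[165:240,290:385]; g=cv2.cvtColor(b,cv2.COLOR_BGR2GRAY)
box((g<60)|(hsv[165:240,290:385,1]<60)&(g>120),'tray',9,(290,165))
E
```

```text
blue area 6324.00807785755 ((631.5725708007812, 212.68515014648438), (84.203369140625, 127.0822982788086), 76.88780212402344)
 centroid 639.6693021291245 198.8491115054592 [[700.0999755859375, 239.60000610351562], [666.0, 246.8000030517578], [651.5999755859375, 204.1999969482422], [569.5999755859375, 223.6999969482422], [561.4000244140625, 187.89999389648438], [683.2000122070312, 157.89999389648438]]
riser area 6480.126904107165 ((633.1823120117188, 213.96426391601562), (89.58045196533203, 134.6354522705078), 76.87549591064453)
 centroid 640.0099261469281 199.56672177978618 [[700.9000244140625, 240.1999969482422], [663.5999755859375, 250.1999969482422], [661.2000122070312, 220.10000610351562], [646.0999755859375, 207.39999389648438], [567.0999755859375, 224.10000610351562], [559.0, 185.3000030517578], [687.0999755859375, 155.39999389648438]]
white area 6958.990488477983 ((562.089599609375, -284.4770202636719), (131.34295654296875, 86.53414916992188), 72.20492553710938)
 centroid 548.6698901770043 -291.30836399065305 [[582.4000244140625, -359.6000061035156], [594.0, -320.29998779296875], [553.4000244140625, -304.29998779296875], [582.5999755859375, -222.5], [542.2000122070312, -210.10000610351562], [502.1000061035156, -330.5]]
tray area 20447.1689226171 ((573.6390991210938, -263.4122314453125), (204.2388458251953, 110.62754821777344), 71.59855651855469)
 centroid 574.6985582751835 -260.7586948192023 [[653.4000244140625, -185.8000030517578], [553.0, -152.1999969482422], [529.9000244140625, -221.8000030517578], [539.2000122070312, -224.89999389648438], [512.7999877929688, -273.0], [521.7999877929688, -270.1000061035156], [510.0, -285.0], [516.2999877929688, -297.20001220703125], [510.3999938964844, -303.1000061035156], [507.1000061035156, -291.0], [493.0, -338.79998779296875], [594.7000122070312, -371.6000061035156]]
```

View pics/b.png

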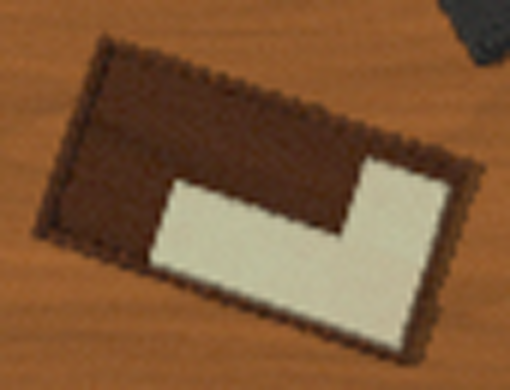

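View pics/a.png

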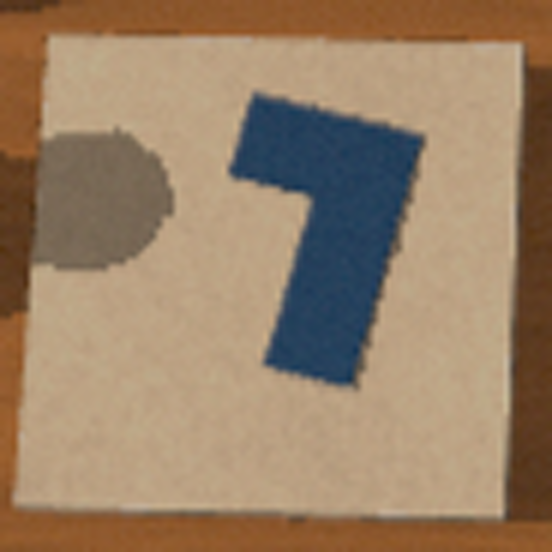

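Crop b: the tray's corners are at about (103,37), (482,163), (412,362) and (37,235). The white foot is at the right, with the tray's -x end towards -y, so the tray's y points to the robot. Crop a: the shelf's front edge runs from (13,508) to (505,520), and the blue leg's end is at (265,366)–(355,386).

```bash
cat >> h.py <<'E'
def rows(dp,dyaw=0,n=8):
    """world delta mm + world yaw deg -> per-row values in tool axes (tool stays vertical), n rows"""
    o=ctrl.get_obs(); r=R.from_rotvec(np.array(o['orientation'])).as_matrix(); p=np.array(o['ee_pos'])
    print('yaw tool y',np.degrees(np.arctan2(r[1,1],r[0,1])),'dp tool mm',np.round(r.T@np.array(dp,float),1),'rx total',-dyaw)
E
python3 - <<'E'
from h import *
from scipy.optimize import least_squares
a=np.load('pics/top0.npz')['pixels']; hsv=cv2.cvtColor(a,cv2.COLOR_BGR2HSV)
L=np.array([[-77,-33],[55,-33],[55,55],[11,55],[11,11],[-77,11]],float)
def fit(mask,z,x0,poly):
    H,W=mask.shape; ys,xs=np.nonzero(cv2.dilate(mask,np.ones((9,9))))
    # soft signed-distance area fit
    P=np.array([ray('top0',u,z)[:2] for u in zip(xs,ys)]); m=mask[ys,xs].astype(float)
    def f(q):
        c,s=np.cos(q[2]),np.sin(q[2]); w=(P-q[:2])@np.array([[c,-s],[s,c]])
        d=np.array([cv2.pointPolygonTest(poly.astype(np.float32).reshape(-1,1,2),(float(v[0]),float(v[1])),True) for v in w])
        return 1/(1+np.exp(-d/1.2))-m
    q=least_squares(f,x0,x_scale=[1,1,.02],diff_step=1e-4).x; print(np.round(q[:2],1),np.degrees(q[2]),'rms',np.sqrt(np.mean(f(q)**2))); return q
def sub(cond,x0,y0,x1,y1):
    m=np.zeros(a.shape[:2],np.uint8); m[y0:y1,x0:x1]=cond[y0:y1,x0:x1]; n,l,s,_=cv2.connectedComponentsWithStats(m); return (l==1+np.argmax(s[1:,4])).astype(np.uint8)
b=fit(sub((hsv[...,0]>95)&(hsv[...,0]<125)&(hsv[...,1]>120),130,138,222,230),63,[639.7,198.8,-.23],L)
w=fit(sub((hsv[...,1]<70)&(hsv[...,2]>110),295,170,380,235),7,[548.7,-291,np.radians(-108)],L)
t=w[2]+np.pi; c,s=np.cos(t),np.sin(t); print('tray from white',w[:2]-np.array([[c,-s],[s,c]])@[-37.5,15.5],np.degrees(t))
co=[ray('top0',(295+u/6,170+v/6),9)[:2].round(1) for u,v in[(103,37),(482,163),(412,362),(37,235)]]; print('tray',co,np.mean(co,0))
ri=[ray('top0',(130+u/6,138+v/6),60)[:2].round(1) for u,v in[(48,36),(523,43),(505,520),(13,508)]]; print('riser',ri,np.mean(ri,0))
for n,u,z in [('holder rim',(395,323),45),('vase foot',(155,265),0),('stand foot',(570,252),0),('stand top',(572,228),80),('mug',(614,400),45)]: print(n,ray('top0',np.array(u)/1.5,z).round(1))
rows([1,0,0])
E
```

```text
[639.7 199.5] -13.208115931620952 rms 0.19109014224533952
[ 548.8 -291.2] -108.59589294218905 rms 0.1264417316860662
tray from white [ 575.42874458 -260.6401819 ] 71.40410705781095
tray [array([ 656. , -186.3]), array([ 594.3, -378.7]), array([ 492. , -340.8]), array([ 552.5, -152.7])] [ 573.7   -264.625]
riser [array([733.1, 344.9]), array([734.2, 105.6]), array([493.7, 105.7]), array([494.3, 345.7])] [613.825 225.475]
holder rim [526.2 -37.3  45. ]
vase foot [643.2 462.9   0. ]
stand foot [ 688.4 -398.1    0. ]
stand top [ 716.9 -380.7   80. ]
mug [ 386.  -460.9   45. ]
yaw tool y -74.54092879180494 dp tool mm [-0.   0.3 -1. ] rx total 0
```

Request:
{"method": "carry_out", "body": {
  "commands": [
    [0,-0.04,-0.042,0,0,0],
    [0,-0.04,-0.042,0,0,0],
    [0,-0.04,-0.042,0,0,0],
    [0,-0.04,-0.042,0,0,0],
    [0,-0.04,-0.042,0,0,0],
    [0,-0.04,-0.042,0,0,0],
    [0,-0.04,-0.042,0,0,0],
    [0,-0.04,-0.042,0,0,0]
  ],
  "grip": 1
}}

```text
t: 1.1
ee_pos: [409.8, -195.1, 220.6]
orientation: [2.083, 0.276, -2.083]
ft_force: [1.5, -1.0, -0.4]
width: 11.5
```

Request:
{"method": "carry_out", "body": {
  "commands": [
    [0,-0.04,-0.042,0,0,0],
    [0,-0.04,-0.042,0,0,0],
    [0,-0.04,-0.042,0,0,0],
    [0,-0.04,-0.042,0,0,0],
    [0,-0.04,-0.042,0,0,0],
    [0,0,0,9.5,0,0],
    [0,0,0,9.5,0,0],
    [0,0,0,9.5,0,0]
  ]
}}

```text
t: 2.1
ee_pos: [565.2, 66.8, 219.0]
orientation: [-2.089, 0.254, 2.094]
ft_force: [0.4, -0.7, 0.1]
width: 0.7
```

```bash
python3 - <<'E'
from h import *
o,r=st(); rows(np.array([650,191,90])-o['ee_pos'],-103.2)
print(np.round(o['qpos'],2))
E
```

```text
t 2.1 p [565.2  66.8 219. ] F [ 0.4 -0.7  0.1] w 0.676078988103359
[[-0.002 -0.24  -0.971]
 [ 0.002 -0.971  0.24 ]
 [-1.    -0.001  0.002]]
yaw tool y -103.91305595642288 dp tool mm [ 129.1 -140.8  -52.8] rx total 103.2
[0.1  0.35 1.76 0.   1.04 1.91]
```

Request:
{"method": "carry_out", "body": {
  "commands": [
    [0.02,-0.045,-0.017,0,0,0],
    [0.03,-0.045,-0.017,0,0,0],
    [0.03,-0.045,-0.017,0,0,0],
    [0.03,-0.012,-0.005,0,0,0],
    [0.02,0,0,0,0,0],
    [0,0,0,0,0,0]
  ]
}}

```text
t: 2.85
ee_pos: [656.5, 199.0, 83.8]
orientation: [-2.087, 0.258, 2.094]
ft_force: [0.3, -0.1, -0.1]
width: 0.8
```

```bash
python3 - <<'E'
from h import *
o,r=st(); rows(np.array([650,191,66])-o['ee_pos'],-103.2)
E
```

```text
t 2.85 p [656.5 199.   83.8] F [ 0.3 -0.1 -0.1] w 0.7936475883505888
[[-0.003 -0.244 -0.97 ]
 [ 0.    -0.97   0.244]
 [-1.     0.     0.003]]
yaw tool y -104.09809314916487 dp tool mm [17.8  9.3  4.3] rx total 103.2
```

Request:
{"method": "carry_out", "body": {
  "commands": [
    [0.012,0.009,0.004,0,0,0],
    [0.003,0,0,0,0,0],
    [0.003,0,0,0,0,0],
    [0.002,0,0,0,0,0],
    [0.002,0,0,0,0,0]
  ]
}}

```text
t: 3.48
ee_pos: [651.5, 188.9, 64.6]
orientation: [-2.09, 0.259, 2.087]
ft_force: [-0.6, 0.1, -0.1]
width: 0.4
```

Request:
{"method": "carry_out", "body": {
  "commands": [
    [0.002,0,0,0,0,0]
  ]
}}

```text
t: 3.6
ee_pos: [651.6, 189.0, 63.3]
orientation: [-2.09, 0.259, 2.087]
ft_force: [-5.4, -1.5, 14.7]
width: 0.5
```

Request:
{"method": "carry_out", "body": {
  "commands": [
    [0.002,0,0,0,0,0]
  ]
}}

```text
t: 3.72
ee_pos: [651.6, 189.0, 63.3]
orientation: [-2.09, 0.259, 2.088]
ft_force: [-8.0, -2.3, 23.3]
width: 0.3
```

Request:
{"method": "carry_out", "body": {
  "commands": [
    [0.002,0,0,0,0,0]
  ]
}}

```text
t: 3.85
ee_pos: [651.9, 189.1, 63.3]
orientation: [-2.091, 0.259, 2.087]
ft_force: [-5.4, -1.8, 15.0]
width: 0.3
```

Request:
{"method": "carry_out", "body": {
  "commands": [
    [0.001,0.0025,0.01,0,0,0],
    [0.001,0.0037,0.0145,0,0,0],
    [0.001,0.0037,0.0145,0,0,0],
    [0.001,0.0037,0.0145,0,0,0]
  ]
}}

```text
t: 4.35
ee_pos: [601.2, 190.8, 63.4]
orientation: [-2.103, 0.252, 2.069]
ft_force: [2.8, 0.8, 8.0]
width: 0.7
```

```bash
python3 - <<'E'
from h import *
st(); snap('side','side1',(130,180,300,310),4)
E
```

```text
t 4.35 p [601.2 190.8  63.4] F [2.8 0.8 8. ] w 0.6759882733303427
[[ 0.017 -0.245 -0.969]
 [ 0.005 -0.969  0.246]
 [-1.    -0.009 -0.015]]
```

View pics/side1.png

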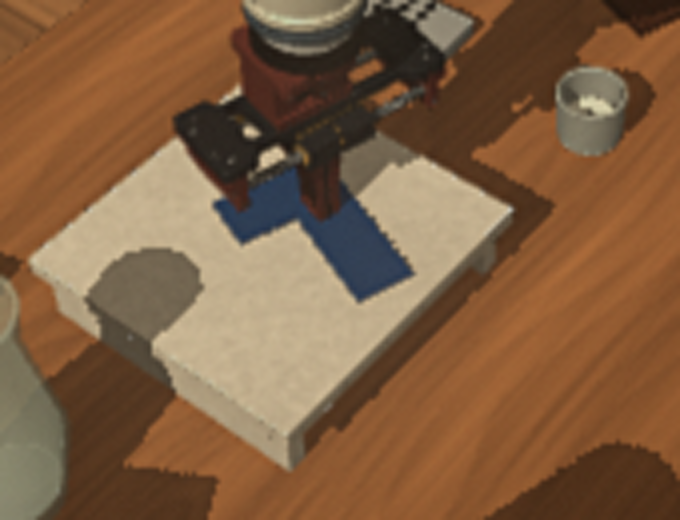

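Side view: the plate follows the fingers, and its free end at (361,300)–(413,272) is still just short of the front edge. I'll drag on.

Request:
{"method": "carry_out", "body": {
  "commands": [
    [0.001,0.0037,0.0145,0,0.3,0],
    [0.001,0.0037,0.0145,0,0.3,0],
    [0.001,0.0037,0.0145,0,0.3,0],
    [0.001,0.0037,0.0145,0,0.3,0]
  ]
}}

```text
t: 4.9
ee_pos: [546.4, 193.5, 63.6]
orientation: [-2.143, 0.245, 2.024]
ft_force: [4.1, -0.3, 10.3]
width: 0.6
```

```bash
python3 - <<'E'
from h import *
st(); snap('side','side2',(130,180,300,310),4); snap('top','top2',(130,130,230,250),5)
print([ray('side1',(130+u/4,180+v/4),63).round(1) for u,v in [(413,272),(361,300)]])
E
```

```text
t 4.9 p [546.4 193.5  63.6] F [ 4.1 -0.3 10.3] w 0.5929288234571056
[[ 0.058 -0.244 -0.968]
 [ 0.006 -0.97   0.245]
 [-0.998 -0.02  -0.055]]
[array([509.8, 197. ,  63. ]), array([522.5, 237.1,  63. ])]
```

View pics/side2.png

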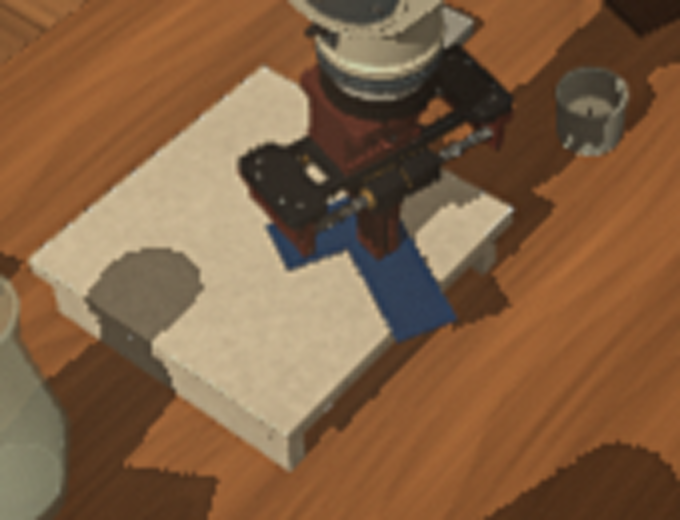

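Side view: the leg end, at about (455,320)–(402,340), is now out over the edge. I have about 25 mm still to go. My tilt correction had the wrong sign, so I'll reverse it.

Request:
{"method": "carry_out", "body": {
  "commands": [
    [0.001,0.0032,0.0125,0,-0.5,0],
    [0.001,0.0028,0.011,0,-0.5,0]
  ]
}}

```text
t: 5.25
ee_pos: [524.7, 195.2, 63.6]
orientation: [-2.132, 0.237, 2.031]
ft_force: [3.7, 0.1, 9.3]
width: 0.8
```

Request:
{"method": "carry_out", "body": {
  "commands": [
    [-0.005,0,0,0,0,0],
    [-0.02,0,0,0,-1,0],
    [-0.05,0,0,0,-1,0],
    [-0.05,0,0,0,-1,0],
    [0,0,-0.045,0,0,0],
    [0,0,-0.05,0,0,0],
    [0,0,-0.03,0,0,0]
  ]
}}

```text
t: 6.12
ee_pos: [639.0, 162.1, 190.1]
orientation: [-2.07, 0.229, 2.095]
ft_force: [0.0, -0.2, 0.2]
width: 0.5
```

```bash
python3 - <<'E'
from h import *
st(); snap('side','side3',(130,180,300,310),4); snap('top','top3',(130,130,230,250),5)
E
```

```text
t 6.125 p [639.  162.1 190.1] F [ 0.  -0.2  0.2] w 0.5299478968218043
[[-0.009 -0.24  -0.971]
 [ 0.024 -0.971  0.239]
 [-1.    -0.022  0.015]]
```

View pics/top3.png

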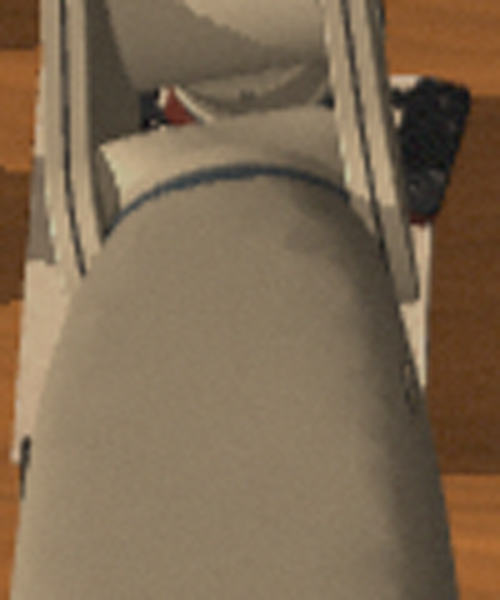

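The arm hides the plate in the top view. I'll use the side view with a fit instead.

```bash
cat >> h.py <<'E'
from scipy.optimize import least_squares
L=np.array([[-77,-33],[55,-33],[55,55],[11,55],[11,11],[-77,11]],float)
def fitL(src,mask,z,x0):
    ys,xs=np.nonzero(cv2.dilate(mask,np.ones((9,9)))); P=np.array([ray(src,u,z)[:2] for u in zip(xs,ys)]); m=mask[ys,xs].astype(float)
    def f(q):
        c,s=np.cos(q[2]),np.sin(q[2]); w=(P-q[:2])@np.array([[c,-s],[s,c]])
        d=np.array([cv2.pointPolygonTest(L.astype(np.float32).reshape(-1,1,2),(float(v[0]),float(v[1])),True) for v in w])
        return 1/(1+np.exp(-d/1.5))-m
    q=least_squares(f,x0,x_scale=[1,1,.02],diff_step=1e-4).x; print('L',np.round(q[:2],1),np.degrees(q[2]).round(2),'rms',np.sqrt(np.mean(f(q)**2)).round(3)); return q
def bluemask(src,x0,y0,x1,y1):
    a=np.load('pics/'+src+'.npz')['pixels']; h=cv2.cvtColor(a,cv2.COLOR_BGR2HSV); m=np.zeros(a.shape[:2],np.uint8)
    m[y0:y1,x0:x1]=((h[...,0]>95)&(h[...,0]<125)&(h[...,1]>110))[y0:y1,x0:x1]; n,l,s,_=cv2.connectedComponentsWithStats(m); return (l==1+np.argmax(s[1:,4])).astype(np.uint8)
E
python3 - <<'E'
from h import *
q=fitL('side3',bluemask('side3',130,180,300,310),63,[512,201,-.23])
q0=fitL('side0',bluemask('side0',130,180,300,310),63,[640,199,-.23])
p=np.load('pics/side3.npz')['pixels'].copy()
c,s=np.cos(q[2]),np.sin(q[2]); W=L@np.array([[c,s],[-s,c]])+q[:2]
big=cv2.resize(p[180:310,130:300],None,fx=4,fy=4,interpolation=cv2.INTER_CUBIC)
uv=(proj('side3',np.c_[W,np.full(6,63)])-[130,180])*4
cv2.polylines(big,[uv.astype(int)],True,(0,0,255),1); cv2.imwrite('pics/s3.png',big)
E
```

```text
L [520.2 106. ] -52.29 rms 0.251
L [587.5 223.1] -81.7 rms 0.266
```

View pics/s3.png

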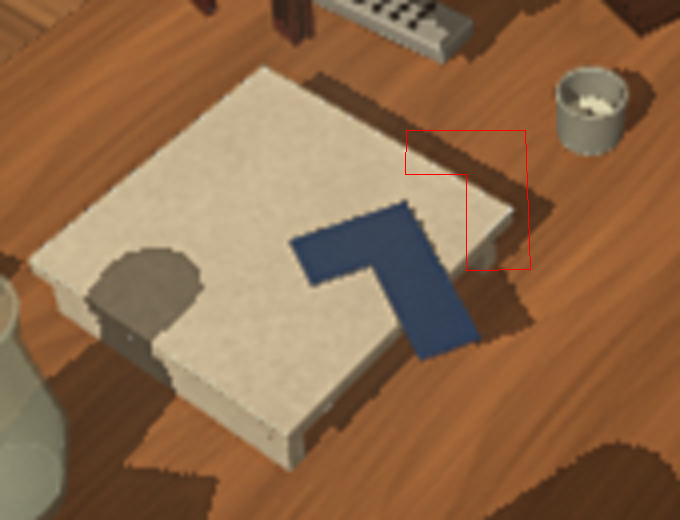

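The plate lies flat with its leg end, at (422,359)–(479,340), over the edge. The mask fit was wrong, so I'll fit the corners that I read.

```bash
python3 - <<'E'
from h import *
uv=np.array([(479,340),(408,202),(290,240),(313,286),(371,266),(422,359)])/4+[130,180]
W=np.array([ray('side3',u,63)[:2] for u in uv]); 
a=L-L.mean(0); b=W-W.mean(0); th=np.arctan2((a[:,0]*b[:,1]-a[:,1]*b[:,0]).sum(),(a*b).sum()); c,s=np.cos(th),np.sin(th); M=np.array([[c,-s],[s,c]])
o=W.mean(0)-M@L.mean(0); print('origin',o,np.degrees(th),'res',(W-(L@M.T+o)).round(1).tolist(),'tip',o+M@[-77,-11])
print('riser corners',[ray('side3',(130+u/4,180+v/4),60).round(1) for u,v in [(513,210),(293,432),(265,67),(30,262)]])
g=o+M@[-40,-11]; print('g own-40',g)
st(); 
E
```

```text
origin [520.94661006 205.25138425] -29.07737769663064 res [[1.1, 1.6], [-0.4, 0.0], [0.0, 0.0], [-1.0, -0.4], [0.2, 0.8], [0.2, -2.0]] tip [448.30547464 233.05903509]
riser corners [array([490.2, 108.4,  60. ]), array([490.3, 342.4,  60. ]), array([727.6, 107.6,  60. ]), array([726.8, 347.8,  60. ])]
g own-40 [480.64214917 215.07739222]
t 6.225 p [639.4 161.8 189.5] F [ 0.7 -0.7  0.1] w 0.4723354758524401
[[-0.009 -0.241 -0.971]
 [ 0.024 -0.97   0.24 ]
 [-1.    -0.021  0.015]]
```

The plate turned to about -29° in the drag, and its tip is about 42 mm over the edge. I'll push the overhanging leg from its +y side with the closed fingers, in front of the shelf, to square it up before pinching.

Request:
{"method": "carry_out", "body": {
  "commands": [
    [0,-0.018,0.048,0,0.8,1.2],
    [0,-0.018,0.048,0,0,0],
    [0,-0.018,0.048,0,0,0],
    [0,-0.018,0.048,0,0,0],
    [0,0,0,-7,0,0],
    [0,0,0,-7,0,0],
    [0,0,0,0,0,0]
  ]
}}

```text
t: 7.1
ee_pos: [453.3, 279.0, 186.9]
orientation: [2.201, 0.004, -2.228]
ft_force: [-0.3, 0.1, 0.6]
width: 0.5
```

```bash
python3 - <<'E'
from h import *
o,r=st(); rows(np.array([468,280,50])-o['ee_pos']); print(np.degrees((r.inv()*R.from_matrix(np.array([[0,0,-1],[0,-1,0],[-1,0,0.]]))).as_rotvec()))
E
```

```text
t 7.1 p [453.3 279.  186.9] F [-0.3  0.1  0.6] w 0.4571039991211931
[[-0.012  0.009 -1.   ]
 [-0.005 -1.    -0.008]
 [-1.     0.005  0.012]]
yaw tool y -89.51198351883122 dp tool mm [136.7  -1.5 -16.3] rx total 0
[ 0.48638148  0.68722515 -0.27396806]
```

Request:
{"method": "carry_out", "body": {
  "commands": [
    [0.03,0,-0.014,0,0.6,0],
    [0.05,0,0,0,0,0],
    [0.045,0,0,0,0,0],
    [0.01,0,0,0,0,0],
    [0,0.015,0,0,0,0],
    [0,0.012,0,0,0,0]
  ]
}}

```text
t: 7.85
ee_pos: [466.1, 250.7, 51.4]
orientation: [-2.223, 0.007, 2.22]
ft_force: [-1.0, 0.5, -0.6]
width: 0.3
```

Request:
{"method": "carry_out", "body": {
  "commands": [
    [0,0.007,0,0,0,0],
    [0,0.007,0,0,0,0],
    [0,0.007,0,0,0,0],
    [0,0.007,0,0,0,0]
  ]
}}

```text
t: 8.35
ee_pos: [468.1, 220.6, 54.9]
orientation: [-2.226, 0.007, 2.212]
ft_force: [-0.8, 0.6, -0.7]
width: 0.9
```

```bash
python3 - <<'E'
from h import *
st(); snap('side','side4',(130,180,300,310),4)
E
```

```text
t 8.35 p [468.1 220.6  54.9] F [-0.8  0.6 -0.7] w 0.8681026814648256
[[ 0.007 -0.006 -1.   ]
 [-0.001 -1.     0.006]
 [-1.     0.001 -0.007]]
```

View pics/side4.png

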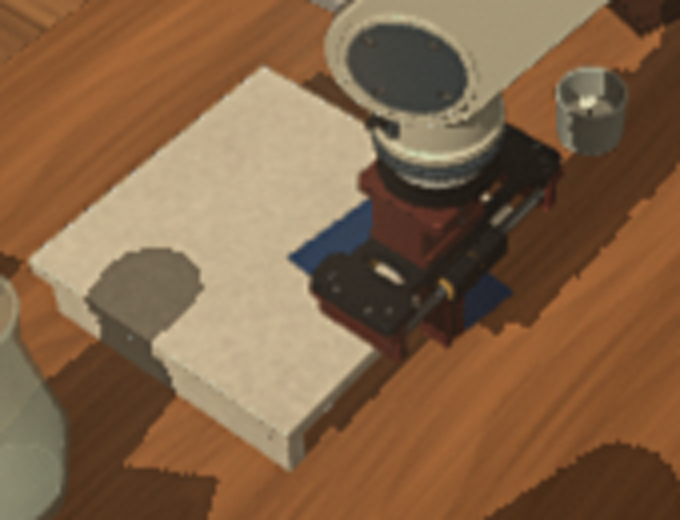

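Request:
{"method": "carry_out", "body": {
  "commands": [
    [0,-0.03,0,0,0,0],
    [-0.03,-0.03,0,0,0,0],
    [-0.05,-0.03,0,0,0,0],
    [-0.05,-0.03,0,0,0,0],
    [-0.03,0,0,0,0,0]
  ]
}}

```text
t: 9.02
ee_pos: [466.2, 342.0, 216.1]
orientation: [-2.219, 0.014, 2.22]
ft_force: [-0.4, -0.7, -0.3]
width: 0.4
```

```bash
python3 - <<'E'
from h import *
st(); snap('side','side5',(130,180,300,310),4)
def m(src):
    a=np.load('pics/'+src+'.npz')['pixels'].astype(int); m=np.zeros(a.shape[:2],np.uint8)
    m[185:305,170:270]=((a[...,0]>a[...,2]+25)&(a[...,0]>60))[185:305,170:270]
    n,l,s,c=cv2.connectedComponentsWithStats(m); i=1+np.argmax(s[1:,4]); print(src,s[i],c[i].round(1)); mm=(l==i).astype(np.uint8)
    k=cv2.findContours(mm,cv2.RETR_EXTERNAL,cv2.CHAIN_APPROX_NONE)[0][0]
    e=cv2.approxPolyDP(k,2.5,True).reshape(-1,2); print(((e-[130,180])*4).tolist())
    return mm
def run(src,x0):
    mm=m(src); M=cv2.moments(mm,True); 
    from itertools import product
    # coarse+fine by IoU via projection
    from scipy.optimize import minimize
    def cost(q):
        c,s=np.cos(q[2]/50),np.sin(q[2]/50); W=L@np.array([[c,s],[-s,c]])+q[:2]
        im=np.zeros((384*4,512*4),np.uint8); cv2.fillPoly(im,[((proj(src,np.c_[W,np.full(6,63)])+.5)*4).round().astype(int)],1)
        im=cv2.resize(im*255,(512,384),interpolation=cv2.INTER_AREA)/255.; return np.abs(im-mm).sum()
    r=minimize(cost,[x0[0],x0[1],x0[2]*50],method='Nelder-Mead',options=dict(initial_simplex=[[x0[0]+a,x0[1]+b,x0[2]*50+d] for a,b,d in [(0,0,0),(12,0,0),(0,12,0),(0,0,10)]],maxiter=150))
    print(src,r.x[:2].round(1),np.degrees(r.x[2]/50).round(1),r.fun)
run('side0',[640,199,-.23]); run('side3',[521,205,-.5]); run('side5',[520,195,0.])
E
```

```text
t 9.025 p [466.2 342.  216.1] F [-0.4 -0.7 -0.3] w 0.404578433547715
[[-0.    -0.008 -1.   ]
 [-0.005 -1.     0.008]
 [-1.     0.005  0.   ]]
side0 [173 213  49  32 639] [198.3 227.8]
[[172, 184], [196, 212], [248, 184], [320, 256], [364, 232], [268, 132]]
side0 [637.3 200.1] -13.8 81.85490196078432
side3 [203 231  46  38 727] [228.3 248. ]
[[292, 240], [312, 280], [372, 260], [420, 352], [472, 336], [400, 204]]
side3 [524.9 203.6] -28.2 88.09411764705882
side5 [213 228  44  33 578] [232.7 244.2]
[[332, 240], [332, 284], [380, 252], [464, 320], [504, 292], [492, 276], [476, 288], [456, 276], [460, 252], [380, 192]]
side5 [528.3 191.1] -6.7 215.34509803921566
```

Request:
{"method": "carry_out", "body": {
  "commands": [
    [0,0.05,-0.035,0,0,0],
    [0,0.05,-0.035,0,0,0],
    [0,0.05,-0.035,0,0,0],
    [0,0.05,-0.035,0,0,0],
    [0,0,-0.02,0,0,0]
  ],
  "grip": 0.3
}}

```text
t: 9.7
ee_pos: [629.6, 136.8, 220.4]
orientation: [-2.226, 0.004, 2.215]
ft_force: [0.2, 0.6, -0.6]
width: 46.9
```

```bash
cat > f.py <<'E'
from h import *
from scipy.optimize import minimize
def run(src,x0,z=63,roi=(170,185,270,305)):
    a=np.load('pics/'+src+'.npz')['pixels'].astype(int); m=np.zeros(a.shape[:2],np.uint8); u0,v0,u1,v1=roi
    m[v0:v1,u0:u1]=((a[...,0]>a[...,2]+25)&(a[...,0]>60))[v0:v1,u0:u1]
    n,l,s,c=cv2.connectedComponentsWithStats(m); mm=(l==1+np.argmax(s[1:,4])).astype(np.uint8)
    def cost(q):
        c,s=np.cos(q[2]/50),np.sin(q[2]/50); W=L@np.array([[c,s],[-s,c]])+q[:2]
        im=np.zeros((384*4,512*4),np.uint8); cv2.fillPoly(im,[((proj(src,np.c_[W,np.full(6,z)])+.5)*4).round().astype(int)],1)
        return np.abs(cv2.resize(im*255,(512,384),interpolation=cv2.INTER_AREA)/255.-mm).sum()
    r=minimize(cost,[x0[0],x0[1],x0[2]*50],method='Nelder-Mead',options=dict(initial_simplex=[[x0[0]+a,x0[1]+b,x0[2]*50+d] for a,b,d in [(0,0,0),(12,0,0),(0,12,0),(0,0,10)]],maxiter=150))
    print(src,'px',mm.sum(),r.x[:2].round(1),np.degrees(r.x[2]/50).round(1),r.fun.round(0)); return r.x
E
python3 - <<'E'
from f import *
st(); snap('side','side6',(130,180,300,310),4); run('side6',[528,191,-.1])
E
```

```text
t 9.7 p [629.6 136.8 220.4] F [ 0.2  0.6 -0.6] w 46.88771223889992
[[ 0.005 -0.003 -1.   ]
 [-0.001 -1.     0.003]
 [-1.     0.001 -0.005]]
side6 px 713 [528.2 190.9] -7.1 83.0
```

View pics/side6.png

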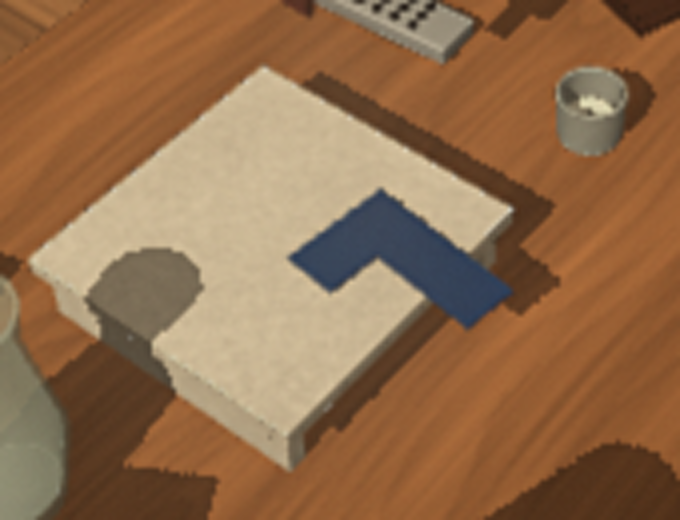

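The plate is near (530,190) with a yaw of -7° and about 41 mm overhang (tip at (470,327)–(511,292)). I'll pinch the tip, pull the plate out a bit more, then re-pinch closer in.

Request:
{"method": "carry_out", "body": {
  "commands": [
    [0,-0.015,0.05,3.3,0,0],
    [0,-0.015,0.05,3.3,0,0],
    [0,-0.015,0.05,0,0,0],
    [0.03,-0.004,0.012,0,0,0],
    [0.03,0,0,0,0,0]
  ],
  "grip": 0.25
}}

```text
t: 10.38
ee_pos: [467.6, 199.3, 157.0]
orientation: [-2.167, 0.13, 2.149]
ft_force: [1.2, -0.4, -0.7]
width: 65.8
```

```bash
python3 - <<'E'
from h import *
o,r=st(); rows(np.array([474.5,185.7,58.5])-o['ee_pos'])
E
```

```text
t 10.375 p [467.6 199.3 157. ] F [ 1.2 -0.4 -0.7] w 65.75757134819096
[[ 0.008 -0.121 -0.993]
 [ 0.001 -0.993  0.121]
 [-1.    -0.002 -0.008]]
yaw tool y -96.96104408545588 dp tool mm [98.6 12.9 -7.8] rx total 0
```

Request:
{"method": "carry_out", "body": {
  "commands": [
    [0.02,0.012,-0.007,0,0,0],
    [0.035,0,0,0,0,0],
    [0.02,0,0,0,0,0],
    [0.01,0,0,0,0,0]
  ]
}}

```text
t: 10.88
ee_pos: [468.9, 187.2, 67.6]
orientation: [-2.165, 0.127, 2.157]
ft_force: [-0.1, 0.1, 0.1]
width: 66.0
```

```bash
python3 - <<'E'
from h import *
o,r=st(); rows(np.array([474.5,185.7,58.5])-o['ee_pos']);snap('wrist','w1',None,1.3)
E
```

```text
t 10.875 p [468.9 187.2  67.6] F [-0.1  0.1  0.1] w 66.03579128937166
[[ 0.004 -0.117 -0.993]
 [-0.    -0.993  0.117]
 [-1.    -0.    -0.004]]
yaw tool y -96.724037547512 dp tool mm [ 9.1  0.8 -5.7] rx total 0
```

View pics/w1.png

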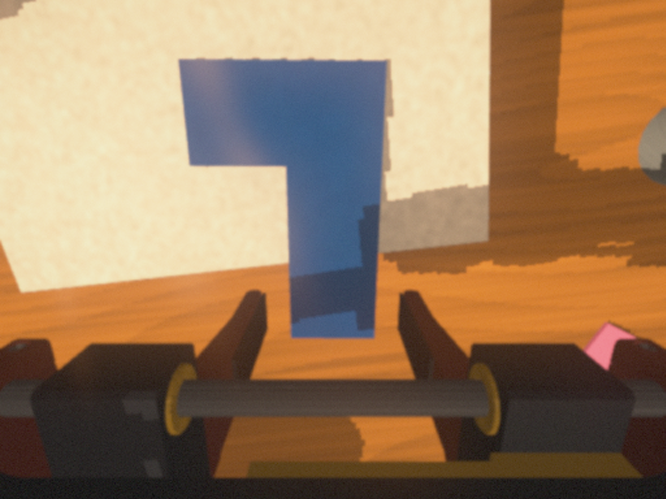

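Wrist view: the leg (291–376, 340) lies centred between the fingertips (265 and 400) and square to them. I'll lower, pinch and pull.

Request:
{"method": "carry_out", "body": {
  "commands": [
    [0.006,0,-0.006,0,0,0],
    [0.003,0,0,0,0,0],
    [0.001,0,0,0,0,0]
  ]
}}

```text
t: 11.3
ee_pos: [475.6, 186.8, 57.5]
orientation: [-2.166, 0.126, 2.156]
ft_force: [-0.5, 0.1, 0.5]
width: 65.5
```

Request:
{"method": "carry_out", "body": {
  "commands": [
    [0,0,0,0,0,0],
    [0,0,0,0,0,0],
    [0,0,0,0,0,0],
    [0,0,0,0,0,0]
  ],
  "grip": 1
}}

```text
t: 11.8
ee_pos: [476.0, 187.0, 58.4]
orientation: [-2.168, 0.125, 2.154]
ft_force: [0.0, -0.0, -0.6]
width: 43.2
```

Request:
{"method": "carry_out", "body": {
  "commands": [
    [0,0,0.008,0,0,0],
    [0,0,0.008,0,0,0],
    [0,0,0.006,0,0,0]
  ]
}}

```text
t: 12.18
ee_pos: [452.8, 189.6, 58.2]
orientation: [-2.167, 0.126, 2.154]
ft_force: [0.1, -0.4, -0.5]
width: 43.6
```

Request:
{"method": "carry_out", "body": {
  "commands": [
    [0,0,0,0,0,0],
    [0,0,0,0,0,0],
    [0,0,0,0,0,0]
  ],
  "grip": 0.38
}}

```text
t: 12.55
ee_pos: [452.3, 189.8, 58.4]
orientation: [-2.168, 0.125, 2.154]
ft_force: [-0.3, -0.3, -0.3]
width: 54.6
```

Request:
{"method": "carry_out", "body": {
  "commands": [
    [0,0,-0.008,0,0,0],
    [0,0,-0.007,0,0,0],
    [0,0,-0.005,0,0,0]
  ]
}}

```text
t: 12.92
ee_pos: [474.0, 187.4, 58.6]
orientation: [-2.168, 0.125, 2.153]
ft_force: [0.2, -1.2, -0.3]
width: 54.8
```

```bash
python3 - <<'E'
from f import *
st(); snap('wrist','w2',None,1); snap('side','side7'); run('side7',[505,193,-.12])
# wrist check of the plate tilt: corners
a=np.load('pics/w2.npz')['pixels'].astype(int); m=((a[...,0]>a[...,2]+40)).astype(np.uint8); m[300:]=0
n,l,s,c=cv2.connectedComponentsWithStats(m); i=1+np.argmax(s[1:,4]); k=cv2.findContours((l==i).astype(np.uint8),0,1)[0][0]; e=cv2.approxPolyDP(k,5,True).reshape(-1,2); print(e.tolist())
print([ray('w2',u,63).round(1)[:2].tolist() for u in e])
E
```

```text
t 12.925 p [474.  187.4  58.6] F [ 0.2 -1.2 -0.3] w 54.78597621260579
[[ 0.007 -0.116 -0.993]
 [ 0.001 -0.993  0.116]
 [-1.    -0.002 -0.007]]
side7 px 169 [502.7 197.4] -3.8 652.0
[[154, 121], [149, 142], [167, 174], [192, 176], [206, 167], [222, 178], [224, 217], [263, 214], [266, 185], [277, 185], [269, 168], [294, 160], [295, 118], [277, 105], [208, 103], [199, 130], [190, 136]]
[[554.7, 235.4], [543.6, 240.8], [524.1, 234.5], [521.1, 220.0], [525.5, 210.9], [517.9, 202.5], [493.2, 205.0], [492.4, 180.8], [510.5, 177.0], [509.8, 170.5], [520.6, 174.2], [523.6, 159.3], [547.1, 156.9], [555.1, 166.2], [560.6, 203.8], [546.9, 211.2], [544.2, 216.9]]
```

The foot's far edge measures x≈560, so the origin is at about 506 and the plate still lies flat. I'll pinch and lift.

Request:
{"method": "carry_out", "body": {
  "commands": [
    [0,0,0,0,0,0],
    [0,0,0,0,0,0],
    [0,0,0,0,0,0],
    [0,0,0,0,0,0]
  ],
  "grip": 1
}}

```text
t: 13.52
ee_pos: [473.7, 187.3, 58.5]
orientation: [-2.168, 0.125, 2.153]
ft_force: [0.1, -0.5, -0.2]
width: 43.3
```

Request:
{"method": "carry_out", "body": {
  "commands": [
    [-0.01,0,0,0,0,0],
    [-0.02,0,0,0,0,0],
    [-0.03,0,0,0,0,0],
    [-0.03,0,0,0,0,0],
    [-0.02,0,0,0,0,0],
    [-0.01,0,0,0,0,0]
  ]
}}

```text
t: 14.28
ee_pos: [471.3, 186.9, 183.8]
orientation: [-2.166, 0.126, 2.156]
ft_force: [0.3, -0.1, -0.5]
width: 43.2
```

```bash
python3 - <<'E'
from f import *
o,r=st(); snap('wrist','w3',None,1)
a=np.load('pics/w3.npz')['pixels'].astype(int); m=((a[...,0]>a[...,2]+40)).astype(np.uint8)
n,l,s,c=cv2.connectedComponentsWithStats(m); i=1+np.argmax(s[1:,4]); k=cv2.findContours((l==i).astype(np.uint8),0,1)[0][0]; e=cv2.approxPolyDP(k,5,True).reshape(-1,2); print(e.tolist())
z=o['ee_pos'][2]+4
print([ray('w3',u,z).round(1)[:2].tolist() for u in e])
E
```

```text
t 14.275 p [471.3 186.9 183.8] F [ 0.3 -0.1 -0.5] w 43.20614401895448
[[ 0.004 -0.116 -0.993]
 [ 0.    -0.993  0.116]
 [-1.    -0.001 -0.004]]
[[153, 121], [146, 140], [155, 173], [219, 177], [222, 222], [247, 217], [251, 223], [241, 250], [222, 257], [223, 290], [285, 291], [285, 242], [271, 239], [260, 197], [267, 173], [262, 169], [293, 156], [291, 109], [212, 103], [190, 134]]
[[552.1, 235.6], [542.2, 241.9], [522.8, 241.0], [515.9, 203.8], [487.3, 206.4], [488.8, 190.5], [484.5, 188.5], [466.6, 197.2], [463.1, 210.1], [438.3, 213.2], [432.6, 171.7], [469.0, 168.5], [472.1, 177.2], [500.7, 181.0], [515.0, 175.2], [517.8, 177.9], [523.3, 159.2], [549.4, 158.2], [557.7, 201.2], [542.6, 216.3]]
```

The plate is held and level: its corners sit at the same wrist pixels as before the lift. Next I'll work out where the plate sits in the hand, using the w1 corners I read earlier, and the move to the tray.

```bash
python3 - <<'E'
from h import *
uv=np.array([(375.5,338),(388,60),(180,60),(190,165),(287,166),(291,338)])/1.3
W=np.array([ray('w1',u,63)[:2] for u in uv]); a=L-L.mean(0); b=W-W.mean(0); th=np.arctan2((a[:,0]*b[:,1]-a[:,1]*b[:,0]).sum(),(a*b).sum()); c,s=np.cos(th),np.sin(th); M=np.array([[c,-s],[s,c]])
o=W.mean(0)-M@L.mean(0); print('w1 origin',o,np.degrees(th),'res',(W-(L@M.T+o)).round(1).tolist())
# grip at (476,187), pulled to (452.5,189.7), regrip at 473.7,187.3
o2=o+np.array([452.5-476,189.7-187]); d=M.T@(np.array([473.7,187.3])-o2); print('TCP in plate own',d)
print('inner corner etc in w3 own x (TCP):',)
print('riser front in w1', [ray('w1',np.array(u)/1.3,60).round(1)[:2] for u in [(22,292),(285,264),(490,241)]])
E
```

```text
w1 origin [528.78668503 190.28455461] -7.16461449733234 res [[0.0, -0.3], [0.1, -0.1], [-0.5, -0.1], [0.4, 0.2], [0.2, -0.1], [-0.2, 0.4]]
TCP in plate own [-30.63107316  -9.57967585]
inner corner etc in w3 own x (TCP):
riser front in w1 [array([494.6, 345.8]), array([493.7, 208.5]), array([493.6, 105.9])]
```

Request:
{"method": "carry_out", "body": {
  "commands": [
    [0,0.025,-0.01,0,0,0],
    [0,0.045,-0.018,0,0,0],
    [0,0.05,-0.02,0,0,0],
    [0,0.05,-0.02,0,0,0],
    [0,0.05,-0.02,0,0,0],
    [0,0.05,-0.02,0,0,0],
    [0,0.05,-0.02,0,0,0],
    [0,0.03,-0.012,0,0,0]
  ]
}}

```text
t: 15.32
ee_pos: [570.9, -185.3, 180.6]
orientation: [-2.163, 0.118, 2.164]
ft_force: [0.0, 0.2, -0.8]
width: 43.5
```

Request:
{"method": "carry_out", "body": {
  "commands": [
    [0,0,0,-9.5,0,0],
    [0,0,0,-9.5,0,0],
    [0,0,0,-9.5,0,0],
    [0,0,0,-9.5,0,0],
    [0,0,0,-9.5,0,0],
    [0,0,0,-9.5,0,0],
    [0,0,0,-9.5,0,0],
    [0,0,0,-9.5,0,0]
  ]
}}

```text
t: 16.32
ee_pos: [566.7, -187.7, 172.6]
orientation: [1.436, 1.055, -1.447]
ft_force: [0.7, 0.0, -0.8]
width: 43.2
```

```bash
python3 - <<'E'
from h import *
from scipy.optimize import minimize
a=np.load('pics/top0.npz')['pixels']; g=cv2.cvtColor(a,cv2.COLOR_BGR2GRAY); hs=cv2.cvtColor(a,cv2.COLOR_BGR2HSV)
for thr in (58,66):
    m=np.zeros(g.shape,np.uint8); m[165:240,290:385]=((g<thr)|((hs[...,1]<70)&(g>110)))[165:240,290:385]
    m=cv2.morphologyEx(m,cv2.MORPH_CLOSE,np.ones((5,5))); n,l,s,_=cv2.connectedComponentsWithStats(m); mm=(l==1+np.argmax(s[1:,4])).astype(float)
    def cost(q,z=9):
        c,s=np.cos(q[2]/50),np.sin(q[2]/50); W=np.array([[-99,-55],[99,-55],[99,55],[-99,55]])@np.array([[c,s],[-s,c]])+q[:2]
        im=np.zeros((384*4,512*4),np.uint8); cv2.fillPoly(im,[((proj('top0',np.c_[W,np.full(4,z)])+.5)*4).round().astype(int)],1)
        return np.abs(cv2.resize(im*255,(512,384),interpolation=cv2.INTER_AREA)/255.-mm).sum()
    x0=[574,-263,np.radians(72)*50]
    r=minimize(cost,x0,method='Nelder-Mead',options=dict(initial_simplex=[np.add(x0,d) for d in [(0,0,0),(6,0,0),(0,6,0),(0,0,4)]])); print(thr,mm.sum(),r.x[:2],np.degrees(r.x[2]/50),r.fun)
o,r=st(); rows(np.array([595.5,-268,60])-o['ee_pos'])
snap('wrist','w4',None,1.3)
E
```

```text
58 2309.0 [ 574.13799162 -260.24666992] 71.93373355988062 63.58431372549019
66 2390.0 [ 574.02215953 -261.89451547] 71.59417013200007 90.75686274509803
t 16.325 p [ 566.7 -187.7  172.6] F [ 0.7  0.  -0.8] w 43.152777923006724
[[-0.012  0.95  -0.312]
 [ 0.006 -0.312 -0.95 ]
 [-1.    -0.013 -0.002]]
yaw tool y -18.174662159899235 dp tool mm [111.7  53.9  67.5] rx total 0
```

Request:
{"method": "carry_out", "body": {
  "commands": [
    [0,0.025,0.03,0,0,0.5],
    [0.02,0.025,0.032,0,0,0.3],
    [0.03,0.002,0.003,0,0,0],
    [0.035,0,0,0,0,0],
    [0.03,0,0,0,0,0],
    [0.01,0,0,0,0,0]
  ]
}}

```text
t: 17.12
ee_pos: [596.0, -267.2, 40.7]
orientation: [1.446, 1.04, -1.445]
ft_force: [0.2, 0.7, -1.1]
width: 43.1
```

```bash
python3 - <<'E'
from h import *
o,r=st(); rows(np.array([595.9,-266.3,11])-o['ee_pos'])
snap('wrist','w5',None,1.5)
E
```

```text
t 17.125 p [ 596.  -267.2   40.7] F [ 0.2  0.7 -1.1] w 43.066444344762914
[[-0.001  0.947 -0.32 ]
 [ 0.003 -0.32  -0.947]
 [-1.    -0.002 -0.002]]
yaw tool y -18.671242657441052 dp tool mm [29.7 -0.3 -0.7] rx total 0
```

View pics/w5.png

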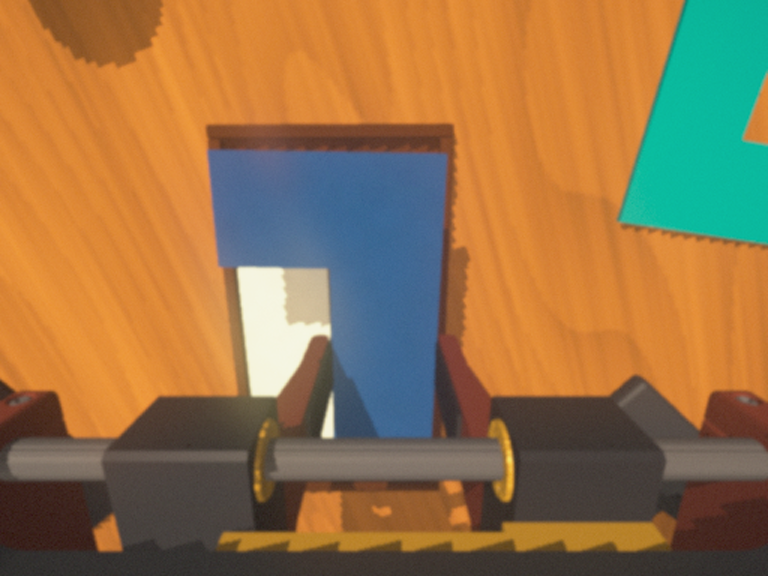

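Wrist view: the plate is level over the tray. The tray's +x rim outer edge runs from (208,126) to (453,125), and the plate's foot edge from (210,150) to (447,154). This is the 12th and last picture. I'll measure the offset from these points.

```bash
python3 - <<'E'
from h import *
w=lambda u,z: ray('w5',np.array(u)/1.5,z)[:2]
A,B=w((208,126.5),9),w((453,125),9); print('tray +x end outer corners',A.round(1),B.round(1),np.linalg.norm(A-B), 'yaw',np.degrees(np.arctan2(*(A-B)[::-1]))-90)
for y in (71.5,72.,72.5):
    t=np.radians(y); X=np.array([np.cos(t),np.sin(t)]); Y=np.array([-X[1],X[0]]); print(y,'tray centre',((A+B)/2-99*X).round(1))
P=[w(u,45.0) for u in [(447,154),(210,150),(219,266),(331,267)]]; q=L[[1,2,3,4]]
W=np.array(P);a=q-q.mean(0);b=W-W.mean(0); th=np.arctan2((a[:,0]*b[:,1]-a[:,1]*b[:,0]).sum(),(a*b).sum()); c,s=np.cos(th),np.sin(th); M=np.array([[c,-s],[s,c]]); o=W.mean(0)-M@q.mean(0)
print('plate',o,np.degrees(th),(W-(q@M.T+o)).round(1).tolist(), 'TCP own',M.T@(np.array([596,-267.2])-o))
X=np.array([np.cos(np.radians(71.8)),np.sin(np.radians(71.8))]);Y=np.array([-X[1],X[0]])
C=(A+B)/2-99*X
for C in (C,np.array([574.2,-261.7])): print('origin in tray',(o-C)@X,(o-C)@Y)
E
```

```text
tray +x end outer corners [ 554.  -150.7] [ 656.5 -184.8] 108.02574518872468 yaw 71.61278945949132
71.5 tray centre [ 573.9 -261.6]
72.0 tray centre [ 574.7 -261.9]
72.5 tray centre [ 575.5 -262.2]
plate [ 596.42940443 -235.5221311 ] 70.25430885299107 [[-0.7, 0.0], [0.6, -0.7], [-0.1, 0.2], [0.3, 0.5]] TCP own [-29.9603279  -10.29808325]
origin in tray 31.842566254381666 -12.768705672616235
origin in tray 31.811263047951815 -12.941050379035792
```

Request:
{"method": "carry_out", "body": {
  "commands": [
    [0.012,-0.0015,-0.001,-0.8,0,0],
    [0.01,0,0,0,0,0],
    [0.005,0,0,0,0,0],
    [0.002,0,0,0,0,0]
  ]
}}

```text
t: 17.68
ee_pos: [596.4, -266.0, 12.0]
orientation: [1.437, 1.045, -1.433]
ft_force: [-1.3, 0.5, -0.7]
width: 43.4
```

```bash
python3 - <<'E'
from h import *
o,r=st()
y=np.radians(71.7);X=np.array([np.cos(y),np.sin(y)]);Y=np.array([-X[1],X[0]])
pr=r.as_matrix(); th=np.arctan2(pr[1,1],pr[0,1])+np.pi/2; M=np.array([[np.cos(th),-np.sin(th)],[np.sin(th),np.cos(th)]])
og=np.array(o['ee_pos'][:2])-M@[-30.4,-11]; d=og-[574.3,-261.8]; print('origin in tray',d@X,d@Y,'yaw err',np.degrees(th)-71.7)
E
```

```text
t 17.675 p [ 596.4 -266.    12. ] F [-1.3  0.5 -0.7] w 43.350948398149804
[[ 0.002  0.952 -0.307]
 [ 0.001 -0.307 -0.952]
 [-1.     0.002 -0.002]]
origin in tray 33.23092383260836 -11.10138769402921 yaw err 0.4366878156233014
```

Request:
{"method": "carry_out", "body": {
  "commands": [
    [0.0015,0,0,0,0,0],
    [0.0005,0,0,0,0,0]
  ]
}}

```text
t: 17.92
ee_pos: [596.9, -266.2, 10.5]
orientation: [1.437, 1.044, -1.432]
ft_force: [0.9, 0.3, 0.3]
width: 43.2
```

Request:
{"method": "carry_out", "body": {
  "commands": [
    [0,0,0,0,0,0],
    [0,0,0,0,0,0],
    [0,0,0,0,0,0],
    [-0.01,0,0,0,0,0],
    [-0.03,0,0,0,0,0],
    [-0.05,0,0,0,0,0],
    [-0.05,0,0,0,0,0],
    [-0.03,0,0,0,0,0]
  ],
  "grip": 0.3
}}

```text
t: 18.92
ee_pos: [595.3, -265.9, 185.9]
orientation: [1.437, 1.047, -1.434]
ft_force: [-0.7, 0.0, 0.8]
width: 61.2
```

```bash
python3 - <<'E'
from f import *
o,r=st(); snap('wrist','w6'); snap('side','side8'); snap('top','top8')
a=np.load('pics/w6.npz')['pixels'].astype(int)
m=(a[...,0]>a[...,2]+40)&~(a[...,1]>a[...,0]-15); n,l,s,c=cv2.connectedComponentsWithStats(m.astype(np.uint8)); i=1+np.argmax(s[1:,4]); print(s[i]); k=max(cv2.findContours((l==i).astype(np.uint8),0,1)[0],key=cv2.contourArea); e=cv2.approxPolyDP(k,4,True).reshape(-1,2)
y=np.radians(71.7);X=np.array([np.cos(y),np.sin(y)]);Y=np.array([-X[1],X[0]])
for u in e: d=ray('w6',u,7)[:2]-[574.3,-261.8]; print(u.tolist(),(d@X).round(1),(d@Y).round(1))
for s_ in ('side8','top8'):
    q=run(s_,[596,-235,1.25],7,(150,120,400,300)); d=q[:2]-[574.3,-261.8]; print('tray',d@X,d@Y)
E
```

```text
t 18.925 p [ 595.3 -265.9  185.9] F [-0.7  0.   0.8] w 61.23197049743872
[[ 0.     0.952 -0.307]
 [ 0.002 -0.307 -0.952]
 [-1.    -0.    -0.002]]
[ 204  108   71  102 4324]
[205, 109] 84.8 39.2
[212, 137] 52.1 32.1
[241, 146] 41.3 -3.4
[242, 190] -15.3 -4.2
[249, 207] -38.6 -13.3
[271, 209] -41.2 -42.4
[274, 109] 85.4 -43.1
side8 px 395 [ 595.7 -234.3] 72.4 41.0
tray 32.83392085924077 -11.645143118718444
top8 px 729 [ 607.2 -235. ] 72.2 1551.0
tray 35.78090562976232 -22.863668635799705
```

The side fit puts the plate at tray (32.8, -11.6) mm with a yaw error under 1°. All the wrist-measured corners are inside the rim, so it lies in place. Now the holder.

```bash
python3 - <<'E'
from f import *
for z in (4,7,10,13): print(z,end=' '); run('side8',[596,-235,1.25],z,(150,120,400,300))
print('side rim', ray('side6',(278,202.6),45).round(1))
# white/candle & grey ring: rim from top0
a=np.load('pics/top0.npz')['pixels']; hs=cv2.cvtColor(a,cv2.COLOR_BGR2HSV); m=np.zeros(a.shape[:2],np.uint8); m[202:232,248:278]=(hs[202:232,248:278,1]<100)
n,l,s,c=cv2.connectedComponentsWithStats(m); i=1+np.argmax(s[1:,4]); print(s[i],c[i],ray('top0',c[i],40).round(1))
rows(np.array([526,-37,100])-ctrl.get_obs()['ee_pos'])
E
```

```text
4 side8 px 395 [ 598.5 -237. ] 72.1 38.0
7 side8 px 395 [ 595.7 -234.3] 72.4 41.0
10 side8 px 395 [ 594.6 -231.1] 71.8 41.0
13 side8 px 395 [ 592.4 -228.4] 71.6 44.0
side rim [522.  -36.3  45. ]
[254 207  18  19 280] [262.55       215.84285714] [525.3 -35.1  40. ]
yaw tool y -17.876334488317767 dp tool mm [  85.1 -136.6 -196.5] rx total 0
```

Request:
{"method": "carry_out", "body": {
  "commands": [
    [0,-0.03,-0.043,0,0,0],
    [0,-0.032,-0.046,0,0,0],
    [0,-0.032,-0.046,0,0,0],
    [0,-0.032,-0.046,0,0,0],
    [0.02,-0.01,-0.015,0,0,0],
    [0.03,0,0,0,0,0],
    [0.02,0,0,0,0,0]
  ],
  "grip": 0
}}

```text
t: 19.95
ee_pos: [517.6, -29.8, 105.2]
orientation: [1.432, 1.054, -1.443]
ft_force: [0.1, -0.1, -0.2]
width: 88.0
```

```bash
python3 - <<'E'
from h import *
o,r=st(); rows(np.array([525.5,-36,60])-o['ee_pos']); snap('wrist','w7')
u=proj('w7',[[525.5,-36,45],[525.5+28,-36,45],[525.5,-8,45],[525.5-28,-36,45],[525.5,-64,45]]); print(u.round(0).tolist())
a=np.load('pics/w7.npz')['pixels']; hs=cv2.cvtColor(a,cv2.COLOR_BGR2HSV); m=(hs[...,1]<90)&(hs[...,2]>60); m[300:]=0
n,l,s,c=cv2.connectedComponentsWithStats(m.astype(np.uint8))
for i in range(1,n):
    if s[i,4]>300: print(s[i],c[i].round(0),ray('w7',c[i],45).round(1))
E
```

```text
t 19.95 p [517.6 -29.8 105.2] F [ 0.1 -0.1 -0.2] w 87.99453444548983
[[-0.01   0.951 -0.308]
 [ 0.004 -0.308 -0.952]
 [-1.    -0.011 -0.   ]]
yaw tool y -17.910560973300164 dp tool mm [45.  10.   3.5] rx total 0
[[267.0, 212.0], [298.0, 202.0], [257.0, 182.0], [236.0, 221.0], [276.0, 240.0]]
[ 145    0  173   46 4549] [213.  16.] [532.8 117.2  45. ]
[ 400  102  112   86 5435] [458. 147.] [687.4 -30.1  45. ]
[ 234  173   64   68 3191] [266. 207.] [525.8 -31.8  45. ]
[ 40 266  66  25 555] [ 78. 278.] [336.1 -45.1  45. ]
[ 100  277  311   23 2263] [258. 296.] [ 491.7 -115.2   45. ]
```

The holder's outline in the wrist image matches (525.5, -35). I'll lower and grip.

Request:
{"method": "carry_out", "body": {
  "commands": [
    [0,0.009,0.0025,0,0,0.6],
    [0.02,0,0,0,0,0],
    [0.03,0,0,0,0,0],
    [0.025,0,0,0,0,0],
    [0.015,0,0,0,0,0]
  ]
}}

```text
t: 20.62
ee_pos: [527.0, -37.0, 11.7]
orientation: [1.437, 1.043, -1.436]
ft_force: [0.3, 0.2, -0.3]
width: 87.6
```

```bash
python3 - <<'E'
from h import *
o,r=st(); rows(np.array([525.5,-35.2,10])-o['ee_pos'])
E
```

```text
t 20.625 p [527.  -37.   11.7] F [ 0.3  0.2 -0.3] w 87.6440887954899
[[ 0.001  0.951 -0.309]
 [-0.    -0.309 -0.951]
 [-1.     0.001 -0.   ]]
yaw tool y -17.99260038199733 dp tool mm [ 1.7 -2.  -1.3] rx total 0
```

Request:
{"method": "carry_out", "body": {
  "commands": [
    [0,-0.001,-0.001,0,0,0],
    [0,0,0,0,0,0],
    [0,0,0,0,0,0],
    [0,0,0,0,0,0]
  ],
  "grip": 1
}}

```text
t: 21.12
ee_pos: [527.5, -36.2, 13.2]
orientation: [1.438, 1.041, -1.434]
ft_force: [0.4, 0.3, -1.4]
width: 54.3
```

Request:
{"method": "carry_out", "body": {
  "commands": [
    [-0.01,0,0,0,0,0],
    [-0.025,0,0,0,0,0],
    [-0.03,0,0,0,0,0],
    [-0.02,0,0,0,0,0]
  ]
}}

```text
t: 21.62
ee_pos: [526.4, -35.9, 101.4]
orientation: [1.437, 1.042, -1.436]
ft_force: [0.1, -0.3, -1.8]
width: 54.2
```

```bash
python3 - <<'E'
from h import *
o,r=st(); rows(np.array([574.3,-261.8,40])-o['ee_pos'])
E
```

```text
t 21.625 p [526.4 -35.9 101.4] F [ 0.1 -0.3 -1.8] w 54.22416493280269
[[ 0.001  0.951 -0.309]
 [-0.    -0.309 -0.951]
 [-1.     0.002  0.   ]]
yaw tool y -18.00859686144694 dp tool mm [ 61.6 115.3 200. ] rx total 0
```

Request:
{"method": "carry_out", "body": {
  "commands": [
    [0,0.02,0.036,0,0,0],
    [0,0.027,0.046,0,0,0],
    [0,0.027,0.046,0,0,0],
    [0,0.027,0.046,0,0,0],
    [0,0.014,0.026,0,0,0],
    [0,0,0,0,0,0]
  ]
}}

```text
t: 22.38
ee_pos: [577.9, -268.5, 109.7]
orientation: [1.439, 1.036, -1.427]
ft_force: [-0.3, 0.7, -1.8]
width: 54.3
```

```bash
python3 - <<'E'
from h import *
o,r=st(); rows(np.array([574.3,-261.8,24])-o['ee_pos'])
E
```

```text
t 22.375 p [ 577.9 -268.5  109.7] F [-0.3  0.7 -1.8] w 54.29762536832961
[[ 0.011  0.952 -0.307]
 [-0.003 -0.307 -0.952]
 [-1.     0.011 -0.   ]]
yaw tool y -17.856901615749372 dp tool mm [85.6 -6.4 -5.2] rx total 0
```

Request:
{"method": "carry_out", "body": {
  "commands": [
    [0.02,-0.006,-0.005,0,0,-0.6],
    [0.03,0,0,0,0,0],
    [0.025,0,0,0,0,0],
    [0.008,0,0,0,0,0]
  ]
}}

```text
t: 22.88
ee_pos: [571.0, -255.1, 22.4]
orientation: [1.432, 1.052, -1.435]
ft_force: [-0.2, 0.5, -1.6]
width: 54.4
```

```bash
python3 - <<'E'
from h import *
o,r=st(); rows(np.array([574.3,-261.8,20.5])-o['ee_pos'])
E
```

```text
t 22.875 p [ 571.  -255.1   22.4] F [-0.2  0.5 -1.6] w 54.42753493609063
[[-0.004  0.953 -0.303]
 [ 0.003 -0.303 -0.953]
 [-1.    -0.004 -0.002]]
yaw tool y -17.654305268314562 dp tool mm [1.9 5.2 5.4] rx total 0
```

Request:
{"method": "carry_out", "body": {
  "commands": [
    [0,0.004,0.005,0,0,0.1],
    [0,0,0,0,0,0],
    [0.0015,0,0,0,0,0],
    [0.001,0,0,0,0,0]
  ]
}}

```text
t: 23.38
ee_pos: [574.0, -260.0, 21.0]
orientation: [1.432, 1.051, -1.432]
ft_force: [0.0, -0.2, -2.2]
width: 54.6
```

Request:
{"method": "carry_out", "body": {
  "commands": [
    [0.001,0,0,0,0,0]
  ]
}}

```text
t: 23.5
ee_pos: [574.2, -260.2, 20.4]
orientation: [1.432, 1.05, -1.431]
ft_force: [-0.2, 0.6, -1.0]
width: 54.1
```

Request:
{"method": "carry_out", "body": {
  "commands": [
    [0.001,0,0,0,0,0]
  ]
}}

```text
t: 23.62
ee_pos: [574.3, -260.3, 19.9]
orientation: [1.432, 1.05, -1.431]
ft_force: [-2.8, 1.4, 10.0]
width: 54.0
```

Contact at the expected height, TCP z about 20. I'll release and retreat straight up.

Request:
{"method": "carry_out", "body": {
  "commands": [
    [-0.0005,0,0,0,0,0],
    [0,0,0,0,0,0],
    [0,0,0,0,0,0],
    [0,0,0,0,0,0]
  ],
  "grip": 0
}}

```text
t: 24.12
ee_pos: [574.8, -260.6, 20.9]
orientation: [1.433, 1.048, -1.43]
ft_force: [-0.5, 0.1, 0.0]
width: 87.5
```

Request:
{"method": "carry_out", "body": {
  "commands": [
    [-0.01,0,0,0,0,0],
    [-0.03,0,0,0,0,0],
    [-0.05,0,0,0,0,0],
    [-0.05,0,0,0,0,0],
    [-0.03,0,0,0,0,0],
    [0,0,-0.03,0,0,0],
    [0,0,-0.05,0,0,0],
    [0,0,-0.05,0,0,0]
  ]
}}

```text
t: 25.12
ee_pos: [615.1, -137.6, 202.4]
orientation: [1.439, 1.04, -1.431]
ft_force: [0.3, 0.1, -0.0]
width: 88.0
```

Request:
{"method": "carry_out", "body": {
  "commands": [
    [0,-0.03,-0.04,0,0,0],
    [0,-0.04,-0.04,0,0,0],
    [0,-0.04,-0.04,0,0,0],
    [0,-0.04,-0.02,0,0,0],
    [0,-0.02,0,0,0,0],
    [0,0,0,0,0,0]
  ]
}}

```text
t: 25.88
ee_pos: [494.2, 56.7, 205.4]
orientation: [1.439, 1.039, -1.422]
ft_force: [0.1, -0.3, 0.3]
width: 87.6
```

```bash
python3 - <<'E'
from f import *
st(); snap('top','top9'); snap('side','side9')
T=np.array([574.3,-261.8]); y=np.radians(71.7);X=np.array([np.cos(y),np.sin(y)]);Y=np.array([-X[1],X[0]])
# white half + blue in top; everything non-L is diffed
a=np.load('pics/top9.npz')['pixels'].astype(int); b0=np.load('pics/top0.npz')['pixels'].astype(int)
m=((a[...,0]>a[...,2]+25)&(a[...,0]>60)).astype(np.uint8); m[:165]=0;m[240:]=0;m[:,:290]=0;m[:,385:]=0
k=max(cv2.findContours(m,0,1)[0],key=cv2.contourArea); 
for u in cv2.approxPolyDP(k,2,True).reshape(-1,2): d=ray('top9',u,7)[:2]-T; print('blue',(d@X).round(1),(d@Y).round(1))
hs=cv2.cvtColor(a.astype(np.uint8),cv2.COLOR_BGR2HSV); m=((hs[...,1]<70)&(hs[...,2]>130)).astype(np.uint8); m[:165]=0;m[240:]=0;m[:,:290]=0;m[:,385:]=0
k=max(cv2.findContours(m,0,1)[0],key=cv2.contourArea)
for u in cv2.approxPolyDP(k,2,True).reshape(-1,2): d=ray('top9',u,7)[:2]-T; print('white',(d@X).round(1),(d@Y).round(1))
# rim circle expected location vs edges
c=ray('top9',(0,0),0)
g=cv2.cvtColor(a.astype(np.uint8),cv2.COLOR_BGR2GRAY)[175:232,300:375]
G=cv2.resize(g,None,fx=4,fy=4,interpolation=cv2.INTER_CUBIC)
print('expected rim px',proj('top9',[[574.3,-260.3,52],[574.3+28,-260.3,52]]))
h=cv2.HoughCircles(G,cv2.HOUGH_GRADIENT,1,20,param1=120,param2=15,minRadius=30,maxRadius=50)
if h is not None:
    for q in h[0][:3]: u=(q[0]/4+300,q[1]/4+175); print('circle px',u,q[2]/4,'tray',[(float((ray('top9',u,52)[:2]-T)@v)) for v in (X,Y)])
E
```

```text
t 25.875 p [494.2  56.7 205.4] F [ 0.1 -0.3  0.3] w 87.59633961207945
[[ 0.013  0.953 -0.303]
 [-0.    -0.303 -0.953]
 [-1.     0.012 -0.003]]
blue -1.6 -46.6
blue 85.2 -45.8
blue 85.9 40.5
blue 76.3 30.5
blue 47.6 40.0
blue 47.6 30.2
blue 67.7 37.3
blue 61.9 25.4
blue 46.6 23.3
blue 45.6 -3.4
blue 30.3 -5.5
blue 19.6 -32.4
white 39.9 4.5
white 34.2 22.1
white 34.2 12.3
white 24.6 22.0
white 39.9 34.0
white 39.0 46.7
white -0.0 39.4
white -15.2 47.0
white -26.7 33.2
white -16.3 20.6
white -1.0 32.5
expected rim px [[339.19578941 200.47003535]
 [339.0694672  191.15753181]]
circle px (np.float32(339.875), np.float32(200.375)) 9.0 tray [-0.3764839584372354, -0.4688969777216845]
```

```bash
python3 -c "
from workcell import ctrl
print(ctrl.close_job())"
```

```text
the job is handed in; nothing more can be done
None
```

The blue half is in the tray beside the white half, and the holder stands on the middle of the finished trivet. I handed the job in at about 26 s of the 67 s allowed; no verdict is reported.

**What I did**
- **Slide:** I pressed the blue half and dragged it to the shelf's front edge. It turned to about -29° on the way, so I squared it by pushing the leg with the closed fingers.
- **Pinch:** I pinched the tip and pulled the plate out to about 64 mm of overhang. Then I pinched it again closer in and lifted it level.
- **Placing:** I turned the plate about 79° and dropped it the last 8 mm or so into the tray. I then set the holder on the middle and let go.

**Last checks**
- **Blue half:** before the holder went on, the side-camera fit put it at (32.8, -11.6) mm in the tray, against the target (33, -11), with a yaw error under 1°. In the last top picture its corners were still inside the rim.
- **White half:** only its leg edges were visible, and they were where they should be.
- **Holder:** its rim centre was within 1 mm of the tray's middle. Contact came at the expected height.
- **Robot:** the gripper was open and well clear of everything.

**What failed or disagreed**
- An early colour-mask fit failed, and I replaced it with corners read by hand.
- A top-camera fit of the placed blue half failed because the arm was in the way.
- The side fit could not tell height well, so I judged that the plate lies flat from its corners being inside the rim and the holder's contact height.
- The last pictures were only measured, because all 12 views were used. I did not check separately that the remote, phone stand, vase and mug stayed put, but the arm kept clear of them.

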